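# Index the part carriage in the print-finishing drawer

### The arm

A 6-joint arm with a two-finger parallel gripper is mounted at the origin on the work surface. World frame = base frame: x ahead of the robot, y to its left, z up, the work surface at z = 0. Lengths are in m, angles in degrees, forces in N, time in s.
With the tool pointing down it reaches from about 0.35 to 0.975 m from the base axis. Payload 4.9 kg.
Tool frame: the origin (TCP) lies on the centre line of the jaws, within the pads' length; the fingertips stand ahead of it and the grasp point (between the pads) lies 6 mm ahead of it (robot.finger_overhang is the z of the fingertips in the tool frame, in m); z points along the fingers, y is the direction in which the jaws open and shut (so a half turn about z gives the same grasp; the last joint's range is limited). The gripper opens to 85 mm and grips with 20 to 120 N. Pads are 22 mm wide; open, the fingers measure 114 mm over their backs; the gripper's body (76 mm by 85 mm) begins 54 mm behind the grasp point. The pads swing forward as they close: fully open they stand 13 mm farther back than shut.
Start: joints at [-81.532, 3.019, 92.412, -0, 84.569, -6.818], TCP at [0.165, -0.603, 0.256] pointing down, gripper open.
Joint ranges: [-172.51, 172.51], [-57.92, 126.97], [3.15, 148.05], [-58.71, 238.71], [5.1, 150.11], [-179.66, 179.66]. Speed limits (degrees/s): [147.25, 147.25, 180, 180, 180, 180].

### API

Orientations are given as [roll, pitch, yaw] about the fixed x, y, z axes, in that order (R = Rz(yaw) Ry(pitch) Rx(roll)).
In Python, from bench import robot, imaging gives the robot as it stands. The module is installed in compiled form; this text tells all that it offers.
- The arm moves only by the shell command python3 -m jog 'ROWS' [FORCE]. ROWS is JSON, a list of rows, each an object with "offset": the shift along the tool's x, y, z in m, a list of three; "twist": the turn, a rotation vector about the tool's x, y, z in rad, a list of three; "hand": the closure in counts, from 0 (fully open) to 255 (shut). A call has 1 to 8 rows; each row shifts and turns the pose as measured when the row begins, along the tool's axes as they then stand; what a row does not reach is not made up. A row lasts 1/10 s, in which the tool goes at most 50 mm and 8.59 degrees, less where a joint would pass 70% of its speed; a pose out of reach is approached as far as the arm can. A call with a gripper value outside its range is refused whole. The fingers move at their own pace and stop on an object; FORCE is the grip in N (left out, the last holds). Time passes only in rows, so rows that do not move let the fingers close. It gives the time, the measured TCP pose, the force and the opening at its end, in the units of the state.
- robot.state(): the state, without advancing time (a new reading comes with each control period).
- imaging.grab_frame(name): name is "side" or "top" or "wrist"; returns a dict with "image" (480x640x3 uint8, red, green, blue), "z_map" (480x640 float32, m along the optical axis (not along the pixel's ray), 0 where there is no reading), "fov_y" (degrees; the focal length in pixels is half the picture's height over the tangent of half this angle, whatever the lens; pixels are square), "cx", "cy" (the principal point, pixels), "distortion" ([k1, k2, p1, p2, k3] as OpenCV has them; the pictures are not rectified), "R" (3x3) and "t" (3): a world point X has camera coordinates R X + t; the wrist camera has in their place "tool_from_camera" (4x4, takes a point from camera to tool coordinates, whose origin is the TCP and whose axes are the flange's). Camera axes: x right, y down, z forward; pixel columns grow to the right and rows downward; lengths in m; the calibration is good to about 2 mm. A picture is of the moment at which its call begins: read the wrist's pose just before it.
- robot.finish_job(): hands the job in, once; it reports no verdict.
The state is a dict: "t": time; "qpos": joint angles; "qd": joint speeds; "joint_torque": joint torques, N m; "position": TCP position; "orientation": TCP orientation; "contact_force": force on the tool from outside, world axes, zero at the start; "wrist_torque": the same for the moment, N m; "finger_gap": opening from 0.0 (shut) to 1.0 (fully open).
Only numpy, scipy, OpenCV 4.12 (cv2) and the standard library are available. Lean on these libraries where they do the work, as an engineer would, in place of code of your own. Each camera call takes 0.05 s, during which the arm holds its last target.

### The job

Pull the drawer of the low grey cabinet out to its stop, then take the upright grip tab of the part carriage inside it between the fingers and slide the carriage along its rail until the sprung ball of the brass index block clicks into the notch on the carriage. Finish while still gripping the tab, the ball settled in the notch and the drawer fully out, so that the part can be inspected there. Leave the loose prints and the bottle beside the cabinet where they are.

Things in the scene. Friction and masses are not known exactly. Their poses are not given: they have to be found in the camera images.
- cabinet: Low grey cabinet, fixed to the bench, 250 (x) x 300 (y) x 125 mm high, with one drawer that fills its front. Origin: centre of its underside; its front faces its own -x (roughly towards the robot), its y runs along the front. Drawer, rail, carriage and index block all have axes parallel to the cabinet's.
- drawer (a joint): How far the drawer is pulled out, m: 0 is shut, 0.14 is its stop. It slides along the cabinet's -x with about 3 N of friction, and stays where it is left. It starts 0 to 30 mm open, which hides the rail and carriage under the cabinet's top; nothing is to be grasped inside until it is out.
- handle (a point): Middle of the drawer's steel bar handle: a round bar 10 mm thick and 100 mm long, lying along the cabinet's y, 86 mm above the bench and 39 mm below the cabinet's top; 42 mm in front of the black drawer front (37 mm clear gap behind the bar). The drawer front's top is 111 mm above the bench.
- tab (a point): The carriage's upright aluminium grip tab: plate 10 mm thick (along the rail, cabinet's y), 20 mm wide (cabinet's x); its top is 100 mm above the bench, 42 mm over the carriage's deck (58 mm above the bench). This point is on its middle line, 83 mm above the bench. Axes as the cabinet's.
- carriage: Aluminium carriage on two rods across the drawer; slides only along the cabinet's y: 140 mm travel, about 1 N friction. Starts within 20 mm of its -y end. Origin: directly below the tab, 38 mm above the bench. Deck 44 mm along the rail; a printed ring (34 mm wide, 14 mm high) sits on it 37 mm to the tab's +x.
- notch (a point): Notch on the carriage's -x side, between two upright steel lobes (8 mm thick, centres 12 mm apart along the rail), 48 mm above the bench, at the same cabinet y as the tab's centre.
- plunger (a point): Middle of the top of the brass index block, 26 (x) x 22 (y) mm, top 58 mm above the bench, between the drawer front and the rail, firmly clamped somewhere along the rail, always on the carriage's +y side at the start. Axes as the cabinet's. The ball is in the notch when tab and this point have the same cabinet y.
- ball: Sprung steel ball, 10 mm across, sticking out of the index block towards the carriage, 48 mm above the bench. As the carriage comes, a lobe meets the ball about 12 mm before the notch: the push rises by some 6 N, falls to nothing 6 mm before, then reverses as the ball draws the carriage in. Released there, the ball centres the carriage within about 1 mm.
- nozzles: Bystander on the bench on the cabinet's +y side: a plate with 3 x 5 printed nozzles, 66 x 110 x 34 mm. Origin: centre of its underside.
- bangle: Bystander on the bench on the cabinet's -y side: printed bangle, 72 mm across, 22 mm high. Origin: centre of its underside.
- bottle: Bystander on the bench on the cabinet's +y side, further back than the nozzles: white bottle, 60 mm across, 160 mm high. Origin: centre of its underside.

How it is judged:
By the outcome, as a careful person would: the job done as asked, in the order asked, and still so for the second after the job is handed in, while the arm keeps its last pose, push and grip.
It also fails if it takes over 64 s, if anything falls off the work surface, if the arm or the gripper's body presses on something with over 40 N, if the wrist force passes 120 N, or if a joint passes its speed limit or range.

## Working session

There is one attempt and no reset: what is moved stays moved. The work goes in short steps, Python scripts to look and compute and a shell command to move; the robot and the scene stay as the last step left them, time stands still between calls to the robot, and variables do not carry over. Pictures are saved under pics/ and viewed, and the job is handed in when it is done.

```bash
mkdir -p pics; ls; cat > h.py <<'E'
import numpy as np, cv2, sys
from bench import robot, imaging
def save(n,f): cv2.imwrite(f'pics/{n}.png', cv2.cvtColor(f['image'],cv2.COLOR_RGB2BGR))
def K(f):
    fl=240/np.tan(np.radians(f['fov_y'])/2); return np.array([[fl,0,f['cx']],[0,fl,f['cy']],[0,0,1]])
def world(f,uv,z=None):
    "z_map-based points for pixels Nx2 (or given world plane z)"
    uv=np.array(uv,float).reshape(-1,2)
    n=cv2.undistortPoints(uv[:,None],K(f),np.array(f['distortion'],float))[:,0]
    r=np.c_[n,np.ones(len(n))]
    R=np.array(f['R']);t=np.array(f['t'])
    if z is None:
        d=f['z_map'][uv[:,1].astype(int),uv[:,0].astype(int)]
        return (r*d[:,None]-t)@R
    c=-R.T@t; dr=r@R
    return c+dr*((z-c[2])/dr[:,2])[:,None]
def cloud(f):
    v,u=np.mgrid[0:480,0:640]; p=world(f,np.c_[u.ravel(),v.ravel()]).reshape(480,640,3); p[f['z_map']==0]=np.nan; return p
def wristRt(f,s):
    from scipy.spatial.transform import Rotation as Ro
    T=np.eye(4);T[:3,:3]=Ro.from_euler('xyz',s['orientation'],degrees=True).as_matrix();T[:3,3]=s['position']
    M=np.linalg.inv(T@np.array(f['tool_from_camera'])); f['R']=M[:3,:3];f['t']=M[:3,3]
E
python3 - <<'E'
from h import *
print(robot.state(), robot.finger_overhang)
for n in('top','side'):
    f=imaging.grab_frame(n); save(n+'0',f); np.savez(n+'0.npz',**f)
    print(n,f['fov_y'],f['distortion'],-np.array(f['R']).T@f['t'])
E
```

```text
pics
{'t': 0.0, 'qpos': array([-8.15314089e+01,  3.05964339e+00,  9.24921070e+01, -3.89125168e-05,
        8.45664111e+01, -6.81768361e+00]), 'qd': array([-0.03010011, -0.0718137 ,  0.09568279,  0.07167613, -0.03625813,
       -0.06475791]), 'joint_torque': array([ 1.03084225e-03, -3.93681479e+01, -3.70174527e+01, -6.69498445e-05,
        7.09206535e-03, -2.36361177e-05]), 'position': array([ 0.1646987 , -0.60232768,  0.25503699]), 'orientation': array([-1.79882669e+02, -1.39885327e-02,  1.52862641e+01]), 'contact_force': array([-0.76571466, -0.08301208, -0.04832067]), 'wrist_torque': array([-0.00162859,  0.0027204 ,  0.01478024]), 'finger_gap': 0.9997706804637433} 0.025
top 42.27541458345772 [0.02156205 0.         0.         0.         0.        ] [0.52497708 0.02088125 1.32767437]
side 57.64291345866004 [0.00174625 0.         0.         0.         0.        ] [0.45593607 0.47886253 0.61545703]
```

View pics/top0.png

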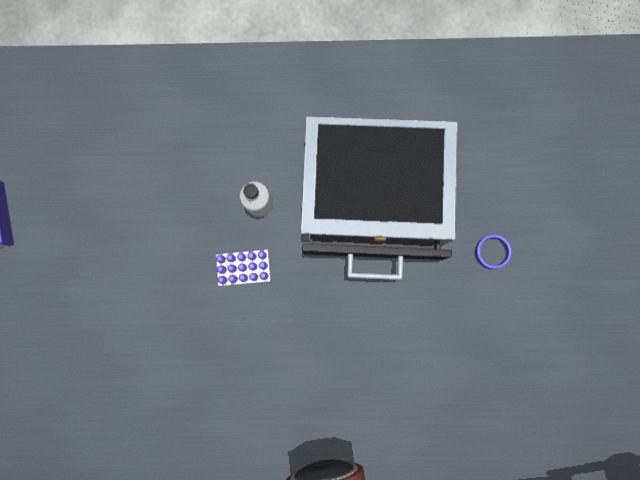

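View pics/side0.png

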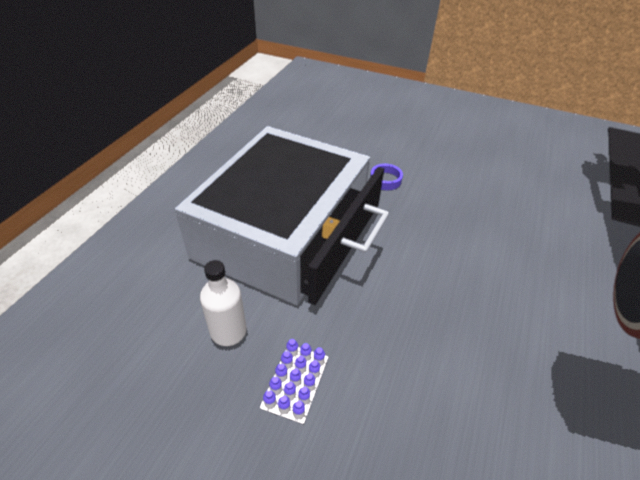

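The top view shows the cabinet top's corners at about (306,117), (457,122), (455,240) and (302,235). The handle bar runs from (348,278) to (402,280), and brass shows at (380,239). The bottle and nozzles are to the left (+y), and the bangle is to the right.

```bash
python3 - <<'E'
from h import *
f=dict(np.load('top0.npz'))
P=cloud(f)
m=(abs(P[...,2]-0.125)<0.006)&(P[...,0]>0.3)&(abs(P[...,1])<0.4)
m=cv2.morphologyEx(m.astype(np.uint8),cv2.MORPH_OPEN,np.ones((5,5)))
q=P[m>0]; print(len(q),np.median(q[:,2]))
r=cv2.minAreaRect(q[:,:2].astype(np.float32)*1000); print(r); print(cv2.boxPoints(r))
print('corners z=.125',world(f,[(306,117),(457,122),(455,240),(302,235)],0.125))
print('handle',world(f,[(348,278),(402,280),(375,279)],0.089), P[279,375],P[278,360],P[279,390])
print('front top',world(f,[(302,252),(451,257)],0.111))
print('brass',world(f,[(375,238),(386,239)],0.058),P[239,380])
h=(abs(P[...,2]-0.088)<0.008)&(P[...,0]>0.3)&(P[...,0]<0.6)&(abs(P[...,1]+.05)<.2)
v,u=np.where(h);print(len(v)); 
for n,(a,b) in dict(bottle=(195,255),noz=(268,243),bang=(236,494)).items(): print(n,P[a,b])
print(world(f,[(478,252),(511,252)],0.022),world(f,[(216,256),(268,250),(270,281),(219,285)],0.03))
g=f['image'][225:290,290:465]; cv2.imwrite('pics/c0.png',cv2.resize(g,None,fx=4.5,fy=4.5,interpolation=cv2.INTER_CUBIC)[...,::-1])
E
```

```text
15483 0.12636019461957845
((766.7786865234375, -80.79399108886719), (300.346435546875, 236.5688018798828), 86.88280487060547)
[[ 640.5031  -224.31288]
 [ 876.72186 -237.17714]
 [ 893.05426   62.7249 ]
 [ 656.8355    75.58916]]
corners z=.125 [[ 0.88858541  0.06184861  0.125     ]
 [ 0.87292353 -0.23688472  0.125     ]
 [ 0.63857633 -0.22439495  0.125     ]
 [ 0.6524355   0.0719953   0.125     ]]
handle [[ 0.56899659 -0.01722394  0.089     ]
 [ 0.56371926 -0.12418246  0.089     ]
 [ 0.56635074 -0.07077024  0.089     ]] [ 0.56927542 -0.07724903  0.00143885] [ 0.5716609  -0.04525041  0.00511035] [ 0.56904893 -0.10955335 -0.00350477]
front top [[ 0.6203198   0.07289605  0.111     ]
 [ 0.60666353 -0.21823364  0.111     ]]
brass [[ 0.65125827 -0.0749735   0.058     ]
 [ 0.64888745 -0.09743742  0.058     ]] [ 0.650285  -0.0862115  0.0454271]
375
bottle [0.72697308 0.15971763 0.15874222]
noz [0.59484229 0.20040846 0.02871959]
bang [ 0.65590246 -0.32780809  0.01930728]
[[ 0.62240466 -0.29234487  0.022     ]
 [ 0.62151564 -0.36084022  0.022     ]] [[0.62070542 0.25705463 0.03      ]
 [0.63184064 0.14773125 0.03      ]
 [0.56691646 0.14372312 0.03      ]
 [0.55997759 0.25033898 0.03      ]]
```

View pics/c0.png

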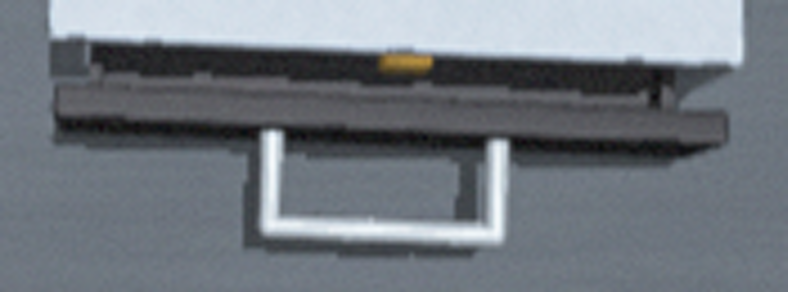

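```bash
python3 -m jog '[{"offset":[0.034,-0.025,0],"twist":[0,0,0],"hand":0},{"offset":[0.034,-0.025,0],"twist":[0,0,0],"hand":0},{"offset":[0.034,-0.025,0],"twist":[0,0,0],"hand":0},{"offset":[0.034,-0.025,0],"twist":[0,0,0],"hand":0},{"offset":[0.034,-0.025,0],"twist":[0,0,0],"hand":0},{"offset":[0.034,-0.025,0],"twist":[0,0,0],"hand":0},{"offset":[0.034,-0.025,0],"twist":[0,0,0],"hand":0},{"offset":[0.034,-0.025,0],"twist":[0,0,0],"hand":0}]'
```

```text
t: 0.9
position: [0.3776, -0.3304, 0.2505]
orientation: [-179.5, 0.0, 14.7]
contact_force: [1.2, 0.0, 0.0]
finger_gap: 1.001
```

```bash
python3 -m jog '[{"offset":[0.032,-0.024,0],"twist":[0,0,0],"hand":0},{"offset":[0.032,-0.024,0],"twist":[0,0,0],"hand":0},{"offset":[0.032,-0.024,0],"twist":[0,0,0],"hand":0},{"offset":[0.032,-0.024,-0.01],"twist":[0,0,0],"hand":0},{"offset":[0.032,-0.024,-0.01],"twist":[0,0,0],"hand":0},{"offset":[0.032,-0.024,-0.01],"twist":[0,0,0],"hand":0},{"offset":[0.032,-0.024,-0.01],"twist":[0,0,0],"hand":0},{"offset":[0,0,0],"twist":[0,0,-0.14],"hand":0}]'; python3 -m jog '[{"offset":[0,0,0],"twist":[0,0,-0.14],"hand":120},{"offset":[0,0,0],"twist":[0,0,-0.14],"hand":120},{"offset":[0,0,0],"twist":[0,0,-0.14],"hand":120},{"offset":[0,0,0],"twist":[0,0,-0.14],"hand":120},{"offset":[0,0,0],"twist":[0,0,-0.14],"hand":120},{"offset":[0,0,0],"twist":[0,0,-0.14],"hand":120},{"offset":[0,0,0],"twist":[0,0,-0.14],"hand":120},{"offset":[0,0,0],"twist":[0,0,-0.14],"hand":120}]' 
python3 - <<'E'
from h import *
s=robot.state();f=imaging.grab_frame('wrist');wristRt(f,s);save('w1',f);np.savez('w1.npz',**f);print(s['position'],s['orientation'],s['finger_gap'])
E
```

```text
t: 1.7
position: [0.5573, -0.0955, 0.2885]
orientation: [-179.2, 0.1, 23.2]
contact_force: [0.0, -0.9, 0.8]
finger_gap: 0.997
t: 2.5
position: [0.5564, -0.0921, 0.2835]
orientation: [-179.1, -0.9, 90.4]
contact_force: [0.9, -0.5, 0.3]
finger_gap: 0.529
[ 0.55635326 -0.09211064  0.28353637] [-179.08211229   -0.85209226   90.40915701] 0.5293666585447554
```

View pics/w1.png

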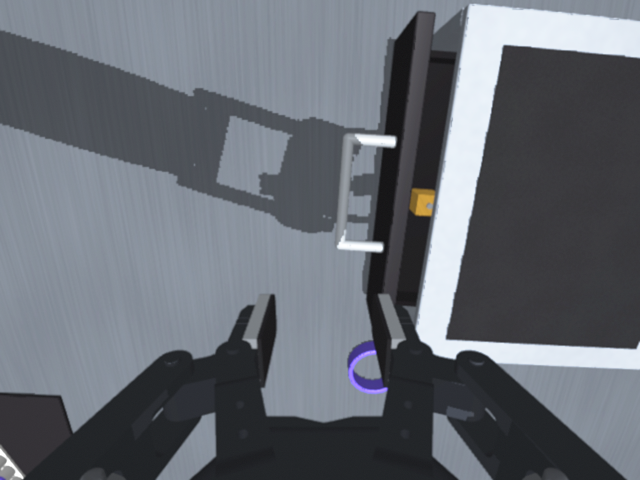

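The wrist view shows the handle bar from (350,137) to (341,243), the brass block's top around (420,202), and the jaws half closed.

```bash
python3 - <<'E'
from h import *
f=dict(np.load('w1.npz'));P=cloud(f)
m=(abs(P[...,2]-0.088)<0.012)&(f['z_map']>0)
v,u=np.where(m);k=(u>325)&(u<358)&(v>125)&(v<255)
print(k.sum()); q=P[v[k],u[k]]; print(np.median(q,0))
r=cv2.minAreaRect(q[:,:2].astype(np.float32)*1000);print(r,cv2.boxPoints(r))
print(world(f,[(350,137),(346,190),(341,243)],0.088))
for uv in [(425,30),(390,290)]: print('front',P[uv[1],uv[0]],world(f,[uv],0.111))
for uv in [(416,202),(420,202),(430,203),(422,195),(422,210)]: print('brass',P[uv[1],uv[0]],world(f,[uv],0.058), f['image'][uv[1],uv[0]])
# top edges of cabinet
m=(abs(P[...,2]-0.125)<.005); q=P[m]; print(len(q),np.nanmin(q[:,0]))
print('cab front edge',world(f,[(468,8),(418,345)],0.125),P[200,460])
E
```

```text
1404
[ 0.57230885 -0.06753519  0.08928403]
((574.5502319335938, -68.57109069824219), (21.648332595825195, 109.00111389160156), 1.0636169910430908) [[ 562.71625   -14.280849]
 [ 564.73956  -123.26318 ]
 [ 586.3842   -122.86133 ]
 [ 584.3609    -13.878998]]
[[ 0.57611953 -0.01741844  0.088     ]
 [ 0.57386616 -0.06465047  0.088     ]
 [ 0.57044854 -0.11654766  0.088     ]]
front [0.62887499 0.06171573 0.11172672] [[0.62905268 0.06189339 0.111     ]]
front [ 0.61707256 -0.1554318   0.11002446] [[ 0.61687491 -0.15494226  0.111     ]]
brass [ 0.64820614 -0.08212951  0.05478021] [[ 0.64736865 -0.0814518   0.058     ]] [140 110  47]
brass [ 0.65149281 -0.08141872  0.05789994] [[ 0.65146559 -0.08139768  0.058     ]] [208 161  66]
brass [ 0.66100959 -0.08173095  0.06068235] [[ 0.66182012 -0.08230218  0.058     ]] [172 153 123]
brass [ 0.65312064 -0.07433657  0.05691953] [[ 0.65282245 -0.07413217  0.058     ]] [204 158  65]
brass [ 0.6545164  -0.08992015  0.05729808] [[ 0.65431962 -0.08975544  0.058     ]] [210 163  67]
70188 0.6407633625702306
cab front edge [[ 0.65491638  0.07300013  0.125     ]
 [ 0.64489144 -0.20576675  0.125     ]] [ 0.66628764 -0.06529654  0.1244277 ]
```

```bash
cat > to.py <<'E'
from h import *
from scipy.spatial.transform import Rotation as Ro
def to(x,y,z,yaw):
    s=robot.state();R=Ro.from_euler('xyz',s['orientation'],degrees=True);T=Ro.from_euler('xyz',[180,0,yaw],degrees=True)
    print('offset',R.inv().apply(np.array([x,y,z])-s['position']).round(4),'twist',(R.inv()*T).as_rotvec().round(4),'F',s['contact_force'].round(1),'gap',round(s['finger_gap'],3),'t',s['t'])
    print(s['position'].round(4),s['orientation'].round(2))
if __name__=='__main__': to(*map(float,sys.argv[1:]))
E
python3 to.py 0.5735 -0.067 0.17 86.9
```

```text
offset [0.0232 0.0194 0.1134] twist [-0.0168 -0.0145  0.0649] F [0.9 0.1 0.3] gap 0.532 t 2.55
[ 0.5563 -0.0921  0.2834] [-179.06   -0.86   90.61]
```

```bash
python3 -m jog '[{"offset":[0.006,0.005,0.028],"twist":[-0.004,-0.004,0.016],"hand":150},{"offset":[0.006,0.005,0.028],"twist":[-0.004,-0.004,0.016],"hand":150},{"offset":[0.006,0.005,0.028],"twist":[-0.004,-0.004,0.016],"hand":150},{"offset":[0.006,0.005,0.028],"twist":[-0.004,-0.004,0.016],"hand":150},{"offset":[0,0,0],"twist":[0,0,0],"hand":150}]'; python3 to.py 0.5735 -0.067 0.092 86.9
```

```text
t: 3.05
position: [0.576, -0.0672, 0.168]
orientation: [180.0, 0.2, 86.1]
contact_force: [-1.6, 0.1, -0.2]
finger_gap: 0.411
offset [ 0.0002 -0.0026  0.076 ] twist [ 0.0008  0.0028 -0.0145] F [-1.6  0.1 -0.2] gap 0.411 t 3.05
[ 0.576  -0.0672  0.168 ] [1.7995e+02 1.6000e-01 8.6070e+01]
```

```bash
python3 -m jog '[{"offset":[0,-0.0026,0.018],"twist":[0,0,-0.0145],"hand":150},{"offset":[0,0,0.02],"twist":[0,0,0],"hand":150},{"offset":[0,0,0.02],"twist":[0,0,0],"hand":150},{"offset":[0,0,0.018],"twist":[0,0,0],"hand":150},{"offset":[0,0,0],"twist":[0,0,0],"hand":150}]'; python3 to.py 0.5735 -0.067 0.092 86.9
python3 - <<'E'
from h import *
f=imaging.grab_frame('side');save('s2',f)
cv2.imwrite('pics/s2c.png',cv2.resize(f['image'][130:330,250:500],None,fx=3,fy=3)[...,::-1])
E
```

```text
t: 3.55
position: [0.5756, -0.0689, 0.0958]
orientation: [179.7, 0.3, 86.6]
contact_force: [-0.5, 0.0, 0.4]
finger_gap: 0.413
offset [ 0.0017 -0.0022  0.0038] twist [ 0.0058  0.0044 -0.0058] F [-0.5  0.   0.4] gap 0.413 t 3.55
[ 0.5756 -0.0689  0.0958] [179.67   0.25  86.56]
```

View pics/s2c.png

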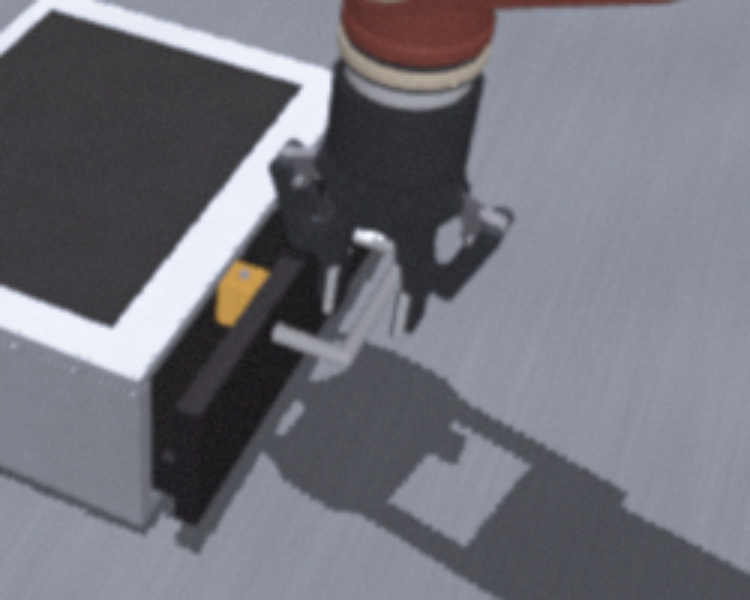

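The side view shows the fingers on both sides of the bar, with the bar between the pads and the far finger clear of the drawer front. I'll close on it.

```bash
python3 -m jog '[{"offset":[0,-0.002,0.0035],"twist":[0,0,0],"hand":150},{"offset":[0,0,0],"twist":[0,0,0],"hand":255},{"offset":[0,0,0],"twist":[0,0,0],"hand":255},{"offset":[0,0,0],"twist":[0,0,0],"hand":255},{"offset":[0,0,0],"twist":[0,0,0],"hand":255},{"offset":[0,0,0],"twist":[0,0,0],"hand":255}]' 40; python3 to.py 0.5735 -0.067 0.092 86.9
```

```text
t: 4.2
position: [0.5762, -0.0697, 0.098]
orientation: [179.2, 0.4, 86.5]
contact_force: [-0.5, 0.6, -2.7]
finger_gap: 0.098
offset [ 0.0026 -0.003   0.0059] twist [ 0.0137  0.0062 -0.0067] F [-0.5  0.6 -2.7] gap 0.098 t 4.2
[ 0.5762 -0.0697  0.098 ] [179.21   0.35  86.51]
```

```bash
python3 -m jog '[{"offset":[0,-0.012,0],"twist":[0,0,0],"hand":255},{"offset":[0,-0.018,0],"twist":[0,0,0],"hand":255},{"offset":[0,-0.018,0],"twist":[0,0,0],"hand":255},{"offset":[0,-0.018,0],"twist":[0,0,0],"hand":255},{"offset":[0,-0.018,0],"twist":[0,0,0],"hand":255}]'; python3 to.py 0.44 -0.06 0.092 86.9
```

```text
t: 4.7
position: [0.4969, -0.0654, 0.0979]
orientation: [178.1, 0.4, 86.5]
contact_force: [5.1, -0.4, -2.9]
finger_gap: 0.096
offset [ 0.002  -0.0573  0.004 ] twist [ 0.0325  0.0076 -0.0066] F [ 5.1 -0.4 -2.9] gap 0.096 t 4.7
[ 0.4969 -0.0654  0.0979] [178.14   0.43  86.51]
```

```bash
python3 -m jog '[{"offset":[0,-0.015,0.001],"twist":[0.008,0,0],"hand":255},{"offset":[0,-0.012,0.001],"twist":[0.008,0,0],"hand":255},{"offset":[0,-0.008,0],"twist":[0.008,0,0],"hand":255}]'; python3 to.py 0.44 -0.06 0.092 86.9
```

```text
t: 5.0
position: [0.4636, -0.0636, 0.098]
orientation: [178.9, 0.5, 86.5]
contact_force: [3.9, -1.7, -7.4]
finger_gap: 0.098
offset [ 0.0022 -0.0239  0.0055] twist [ 0.0196  0.0084 -0.0072] F [ 3.9 -1.7 -7.4] gap 0.098 t 5.0
[ 0.4636 -0.0636  0.098 ] [178.88   0.48  86.48]
```

```bash
python3 -m jog '[{"offset":[0,-0.007,0],"twist":[0.005,0,0],"hand":255},{"offset":[0,-0.006,0],"twist":[0,0,0],"hand":255},{"offset":[0,-0.006,0],"twist":[0,0,0],"hand":255}]'; python3 to.py 0.44 -0.06 0.092 86.9;  python3 -m jog '[{"offset":[0,-0.005,0],"twist":[0,0,0],"hand":255},{"offset":[0,-0.005,0],"twist":[0,0,0],"hand":255}]'
```

```text
t: 5.3
position: [0.4492, -0.0628, 0.0982]
orientation: [178.1, 0.5, 86.4]
contact_force: [42.1, -1.7, -34.1]
finger_gap: 0.099
offset [ 0.0023 -0.0096  0.0059] twist [ 0.0339  0.0088 -0.0084] F [ 42.1  -1.7 -34.1] gap 0.099 t 5.3
[ 0.4492 -0.0628  0.0982] [178.06   0.49  86.41]
t: 5.5
position: [0.4489, -0.0628, 0.0981]
orientation: [176.1, 0.5, 86.3]
contact_force: [29.2, -1.2, -23.5]
finger_gap: 0.098
```

The drawer has hit its stop: the position stays at x = 0.449 while the force rises. I'll relax, release and lift off.

```bash
python3 -m jog '[{"offset":[0,0,0],"twist":[0.02,0,0],"hand":255},{"offset":[0,0,0],"twist":[0,0,0],"hand":150},{"offset":[0,0,0],"twist":[0,0,0],"hand":150},{"offset":[0,0,0],"twist":[0,0,0],"hand":150},{"offset":[0,0,0],"twist":[0,0,0],"hand":150}]'; python3 to.py 0.449 -0.0628 0.28 86.9
```

```text
t: 6.0
position: [0.448, -0.0628, 0.0981]
orientation: [177.3, 0.5, 86.3]
contact_force: [-0.6, -0.8, -0.5]
finger_gap: 0.408
offset [-0.0015  0.0095 -0.1817] twist [ 0.0467  0.0087 -0.0109] F [-0.6 -0.8 -0.5] gap 0.408 t 6.0
[ 0.448  -0.0628  0.0981] [177.32   0.48  86.27]
```

```bash
python3 -m jog '[{"offset":[0,0.0007,-0.015],"twist":[0,0,0],"hand":150},{"offset":[0,0.001,-0.02],"twist":[0,0,0],"hand":150},{"offset":[0,0.001,-0.03],"twist":[0.02,0,0],"hand":150},{"offset":[0,0.001,-0.04],"twist":[0.02,0,0],"hand":100},{"offset":[0,0,-0.045],"twist":[0.005,0,0],"hand":60},{"offset":[0,0.03,-0.045],"twist":[0,0,0],"hand":0}]'; python3 -m jog '[{"offset":[0,0.0,0],"twist":[0,0,0.14],"hand":0},{"offset":[0,0.0,0],"twist":[0,0,0.14],"hand":0},{"offset":[0,0.0,0],"twist":[0,0,0.14],"hand":0},{"offset":[0,0.0,0],"twist":[0,0,0.14],"hand":0},{"offset":[0,0.0,0],"twist":[0,0,0.14],"hand":0},{"offset":[0,0.0,0],"twist":[0,0,0.14],"hand":0},{"offset":[0,0.0,0],"twist":[0,0,0.14],"hand":0},{"offset":[0,0.0,0],"twist":[0,0,0.14],"hand":0}]'; python3 -m jog '[{"offset":[0,0.0,0],"twist":[0,0,0.14],"hand":0},{"offset":[0,0.0,0],"twist":[0,0,0.14],"hand":0},{"offset":[0,0.0,0],"twist":[0,0,0.14],"hand":0},{"offset":[0,0.0,0],"twist":[0,0,0.01],"hand":0}]'; python3 to.py 0.52 -0.15 0.25 -3.1
python3 - <<'E'
from h import *
s=robot.state();f=imaging.grab_frame('wrist');wristRt(f,s);save('w3',f);np.savez('w3.npz',**f)
f=imaging.grab_frame('top');save('top3',f);np.savez('top3.npz',**f)
E
```

```text
t: 6.6
position: [0.4687, -0.0615, 0.2868]
orientation: [-178.8, 0.3, 86.2]
contact_force: [1.1, -0.2, 0.3]
finger_gap: 0.91
t: 7.4
position: [0.4726, -0.0627, 0.2981]
orientation: [179.7, 0.5, 19.4]
contact_force: [0.6, -0.5, 0.1]
finger_gap: 0.998
t: 7.8
position: [0.4715, -0.0627, 0.2978]
orientation: [179.5, 0.4, -6.3]
contact_force: [-0.0, -0.2, 0.0]
finger_gap: 0.999
offset [0.0582 0.0811 0.0481] twist [ 0.0087  0.0076 -0.0557] F [-0.  -0.2  0. ] gap 0.999 t 7.8
[ 0.4715 -0.0627  0.2978] [179.49   0.42  -6.29]
```

View pics/w3.png

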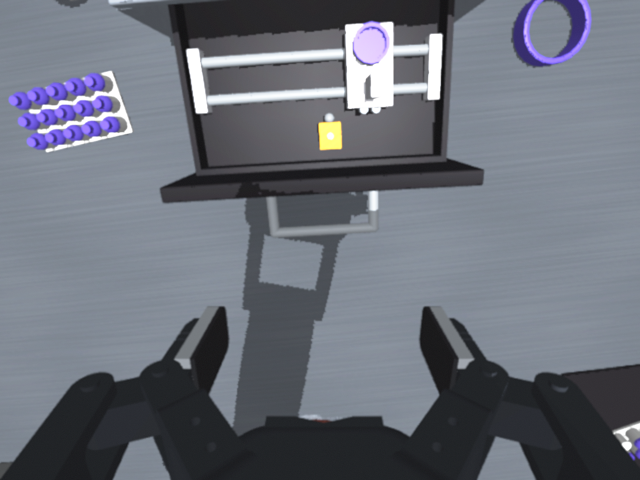

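View pics/top3.png

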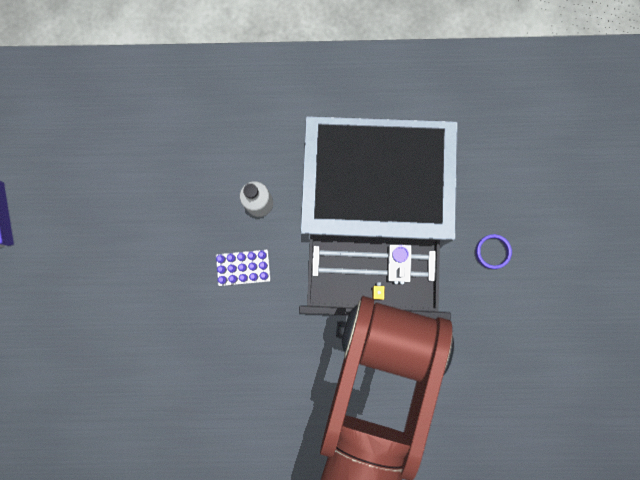

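The drawer is out. In the wrist view the tab's dark side and top lie around (367–374, 70–97), the lobes at (364,109) and (376,109), and the brass block's top at (330,136) with its ball at (329,118). I'll zoom in to get numbers.

```bash
python3 - <<'E'
from h import *
f=dict(np.load('w3.npz'));P=cloud(f)
cv2.imwrite('pics/w3c.png',cv2.resize(f['image'][10:160,300:450],None,fx=4,fy=4,interpolation=cv2.INTER_CUBIC)[...,::-1])
sub=np.zeros(f['z_map'].shape,bool);sub[60:120,340:400]=1
m=sub&(P[...,2]>0.085)&(P[...,2]<0.106);v,u=np.where(m);q=P[m]
print(len(q),u.min(),u.max(),v.min(),v.max(),q.mean(0),q.min(0),q.max(0))
r=cv2.minAreaRect(q[:,:2].astype(np.float32)*1000);print(r)
a=f['image'].astype(int);m=(a[...,0]-a[...,2]>80)&(P[...,2]>.053)&(P[...,2]<.064);m[:100]=0;m[170:]=0;q=P[m];v,u=np.where(m);print('brass',len(q),u.min(),u.max(),v.min(),v.max(),q.mean(0),np.median(q,0),q.min(0),q.max(0));r=cv2.minAreaRect(q[:,:2].astype(np.float32)*1000);print(r)
E
```

```text
350 369 382 72 97 [ 0.57909392 -0.12064333  0.09702533] [ 0.56938951 -0.12666368  0.08549554] [ 0.58931143 -0.11587574  0.10030096]
((579.3016967773438, -121.20094299316406), (10.229979515075684, 19.7025146484375), 87.0650863647461)
brass 538 319 340 122 149 [ 0.53950889 -0.07796794  0.05730043] [ 0.53973211 -0.07782098  0.05730528] [ 0.52608316 -0.08955026  0.05484965] [ 0.55260637 -0.06675591  0.05915282]
((539.28466796875, -77.85452270507812), (21.29775047302246, 26.373458862304688), 84.23080444335938)
```

View pics/w3c.png

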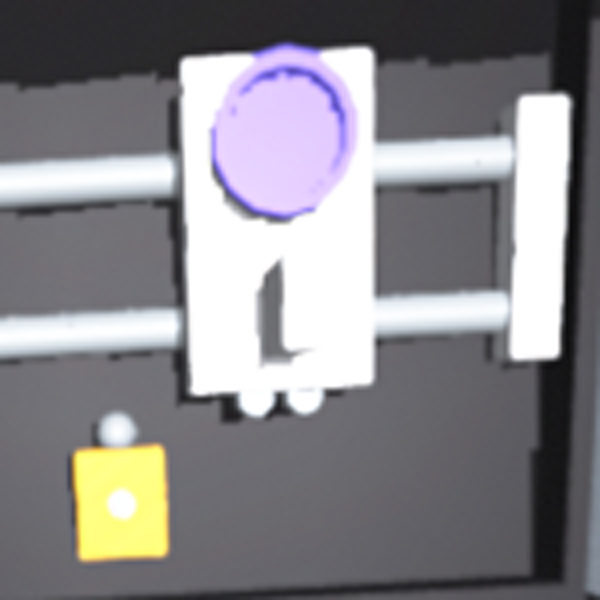

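```bash
python3 to.py 0.5793 -0.1212 0.16 -3.1
```

```text
offset [0.1144 0.0455 0.1374] twist [ 0.0087  0.0075 -0.0526] F [ 0.4 -0.4  0. ] gap 1.0 t 7.9
[ 0.4715 -0.0627  0.2978] [179.49   0.42  -6.12]
```

```bash
python3 -m jog '[{"offset":[0.028,0.011,0.012],"twist":[0.002,0.002,-0.013],"hand":120},{"offset":[0.028,0.011,0.03],"twist":[0.002,0.002,-0.013],"hand":120},{"offset":[0.028,0.011,0.035],"twist":[0.002,0.002,-0.013],"hand":120},{"offset":[0.028,0.011,0.035],"twist":[0.002,0.002,-0.013],"hand":120},{"offset":[0,0,0.02],"twist":[0,0,0],"hand":120},{"offset":[0,0,0],"twist":[0,0,0],"hand":120}]'; python3 to.py 0.5793 -0.1212 0.089 -3.1
python3 - <<'E'
from h import *
s=robot.state();f=imaging.grab_frame('wrist');wristRt(f,s);save('w4',f);np.savez('w4.npz',**f)
P=cloud(f)
m=(P[...,2]>0.09)&(P[...,2]<0.108)&(abs(P[...,0]-.579)<.03)&(abs(P[...,1]+.121)<.018);q=P[m];print(len(q))
if len(q)>20: print(cv2.minAreaRect(q[:,:2].astype(np.float32)*1000))
E
```

```text
t: 8.5
position: [0.585, -0.1188, 0.1647]
orientation: [179.9, -0.4, -2.1]
contact_force: [0.0, 0.5, 0.2]
finger_gap: 0.531
offset [-0.0062  0.0024  0.0756] twist [ 0.002  -0.0073  0.0176] F [0.  0.5 0.2] gap 0.531 t 8.5
[ 0.585  -0.1188  0.1647] [179.88  -0.42  -2.09]
582
((579.7875366210938, -121.08161926269531), (9.958468437194824, 20.7840576171875), 86.63714599609375)
```

View pics/w4.png

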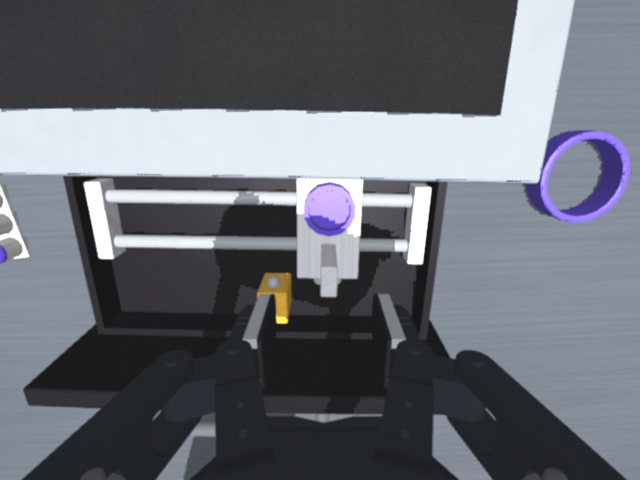

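The tab's top shows at (329,270), clear between the jaws, and it measures (0.5796, -0.1211), which agrees with the previous view. Next is descending and gripping.

```bash
python3 -m jog '[{"offset":[-0.006,0.0024,0.01],"twist":[0,-0.007,0.018],"hand":120},{"offset":[0,0,0.02],"twist":[0,0,0],"hand":120},{"offset":[0,0,0.018],"twist":[0,0,0],"hand":120},{"offset":[0,0,0.015],"twist":[0,0,0],"hand":120},{"offset":[0,0,0],"twist":[0,0,0],"hand":120}]'; python3 to.py 0.5794 -0.1212 0.090 -3.1
```

```text
t: 9.05
position: [0.5817, -0.1224, 0.1095]
orientation: [179.6, -0.8, -3.1]
contact_force: [0.1, 0.1, -0.3]
finger_gap: 0.53
offset [-0.0026 -0.0012  0.0194] twist [ 0.0071 -0.0148  0.0003] F [ 0.1  0.1 -0.3] gap 0.53 t 9.05
[ 0.5817 -0.1224  0.1095] [179.59  -0.85  -3.08]
```

```bash
python3 -m jog '[{"offset":[-0.003,-0.001,0.01],"twist":[0.006,-0.014,0],"hand":120},{"offset":[-0.001,0,0.012],"twist":[0,-0.003,0],"hand":120},{"offset":[0,0,0],"twist":[0,0,0],"hand":120}]'; python3 to.py 0.5794 -0.1212 0.090 -3.1
```

```text
t: 9.35
position: [0.5787, -0.1216, 0.0887]
orientation: [179.9, -0.0, -3.1]
contact_force: [-0.7, -0.1, 0.1]
finger_gap: 0.526
offset [ 0.0007 -0.0004 -0.0013] twist [ 0.0019 -0.0006  0.0006] F [-0.7 -0.1  0.1] gap 0.526 t 9.35
[ 0.5787 -0.1216  0.0887] [ 1.7989e+02 -4.0000e-02 -3.0700e+00]
```

```bash
python3 -m jog '[{"offset":[0,0,-0.001],"twist":[0,0,0],"hand":200},{"offset":[0,0,0],"twist":[0,0,0],"hand":255},{"offset":[0,0,0],"twist":[0,0,0],"hand":255},{"offset":[0,0,0],"twist":[0,0,0],"hand":255},{"offset":[0,0,0],"twist":[0,0,0],"hand":255}]' 40; python3 to.py 0.5794 -0.1212 0.090 -3.1
```

```text
t: 9.85
position: [0.5792, -0.1217, 0.0904]
orientation: [179.9, -0.1, -3.1]
contact_force: [0.4, -0.7, -0.6]
finger_gap: 0.111
offset [ 0.0002 -0.0005  0.0004] twist [ 0.002  -0.0015  0.0004] F [ 0.4 -0.7 -0.6] gap 0.111 t 9.85
[ 0.5792 -0.1217  0.0904] [ 1.7988e+02 -9.0000e-02 -3.0700e+00]
```

```bash
python3 -m jog '[{"offset":[0,-0.008,0],"twist":[0,0,0],"hand":255},{"offset":[0,-0.009,0],"twist":[0,0,0],"hand":255},{"offset":[0,-0.008,0],"twist":[0,0,0],"hand":255}]'; python3 to.py 0.5814 -0.0806 0.090 -3.1
```

```text
t: 10.15
position: [0.5805, -0.0962, 0.0904]
orientation: [179.8, -0.1, -3.2]
contact_force: [0.2, -1.1, -0.5]
finger_gap: 0.111
offset [-0.     -0.0157  0.0003] twist [ 0.003  -0.0017 -0.0009] F [ 0.2 -1.1 -0.5] gap 0.111 t 10.15
[ 0.5805 -0.0962  0.0904] [ 1.7983e+02 -1.0000e-01 -3.1500e+00]
```

```bash
for i in 1; do python3 -m jog '[{"offset":[0,-0.004,0],"twist":[0,0,0],"hand":255}]'; python3 -m jog '[{"offset":[0,-0.003,0],"twist":[0,0,0],"hand":255}]';python3 -m jog '[{"offset":[0,-0.002,0],"twist":[0,0,0],"hand":255}]';python3 -m jog '[{"offset":[0,-0.002,0],"twist":[0,0,0],"hand":255}]'; python3 -m jog '[{"offset":[0,-0.002,0],"twist":[0,0,0],"hand":255}]'; done;  python3 to.py 0.5814 -0.0806 0.090 -3.1
```

```text
t: 10.25
position: [0.5808, -0.0915, 0.0904]
orientation: [179.8, -0.1, -3.1]
contact_force: [0.2, -6.9, -2.7]
finger_gap: 0.109
t: 10.35
position: [0.581, -0.0885, 0.0904]
orientation: [179.7, -0.1, -3.1]
contact_force: [0.1, -4.0, -1.6]
finger_gap: 0.115
t: 10.45
position: [0.5812, -0.086, 0.0904]
orientation: [179.7, -0.1, -3.1]
contact_force: [0.2, 0.4, -2.3]
finger_gap: 0.109
t: 10.55
position: [0.5813, -0.083, 0.0904]
orientation: [179.8, -0.1, -3.1]
contact_force: [0.6, 2.2, 0.2]
finger_gap: 0.11
t: 10.65
position: [0.5814, -0.0804, 0.0904]
orientation: [179.8, -0.1, -3.1]
contact_force: [0.9, -3.0, -1.6]
finger_gap: 0.111
offset [-0.      0.0002  0.0004] twist [ 0.0031 -0.0019  0.0008] F [ 0.9 -3.  -1.6] gap 0.111 t 10.65
[ 0.5814 -0.0804  0.0904] [ 1.7982e+02 -1.1000e-01 -3.0500e+00]
```

The force profile fits the detent: it rises to 6.9 N, crosses zero at y ≈ -0.086, and reverses. I'll hold still and look.

```bash
python3 -m jog '[{"offset":[0,0,0],"twist":[0,0,0],"hand":255},{"offset":[0,0,0],"twist":[0,0,0],"hand":255},{"offset":[0,0,0],"twist":[0,0,0],"hand":255}]'
python3 - <<'E'
from h import *
for n in ('wrist','side','top'):
    s=robot.state();f=imaging.grab_frame(n)
    if n=='wrist': wristRt(f,s)
    save('f_'+n,f);np.savez('f_'+n+'.npz',**f)
    a=f['image'].astype(int);P=cloud(f)
    m=(a[...,0]-a[...,2]>60)&(a[...,0]>90)&(abs(P[...,0]-.54)<.04)&(abs(P[...,1]+.08)<.04);v,u=np.where(m);print(n,len(u), u.min() if len(u) else '',u.max() if len(u) else '',v.min() if len(u) else '',v.max() if len(u) else '')
    q=P[m&(abs(P[...,2]-.058)<.006)]
    if len(q)>10: print('brass',cv2.minAreaRect(q[:,:2].astype(np.float32)*1000))
    print(s['position'],s['contact_force'])
E
```

```text
t: 10.95
position: [0.5814, -0.0804, 0.0903]
orientation: [179.8, -0.1, -3.0]
contact_force: [-0.1, -0.0, -0.7]
finger_gap: 0.11
wrist 388 307 341 374 388
brass ((532.3768310546875, -77.36900329589844), (18.30580711364746, 11.472222328186035), 87.98441314697266)
[ 0.58140425 -0.08040219  0.09033963] [-0.06639962 -0.04789007 -0.67438707]
side 882 381 476 31 263
brass ((540.9478759765625, -76.39290618896484), (24.045368194580078, 25.793970108032227), 88.68783569335938)
[ 0.58141737 -0.08042645  0.09035606] [-0.08549211 -0.40778725 -0.69845051]
top 1318 369 425 263 317
brass ((540.7843017578125, -78.79776763916016), (20.792272567749023, 24.01482391357422), 86.65399932861328)
[ 0.58141217 -0.08040818  0.09035638] [ 0.78995823  0.26563156 -1.62001421]
```

View pics/f_wrist.png

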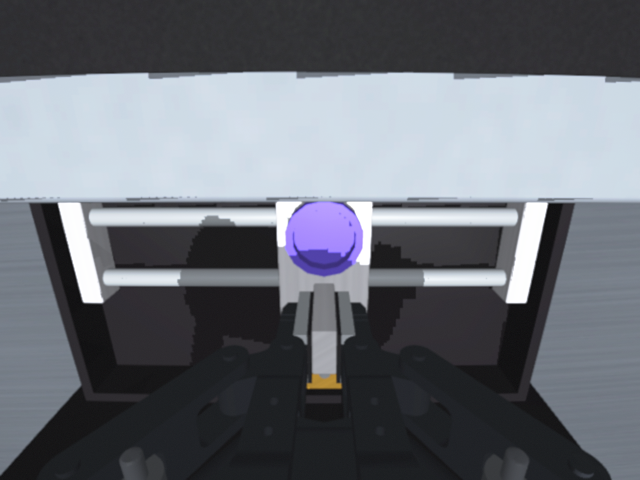

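View pics/f_side.png

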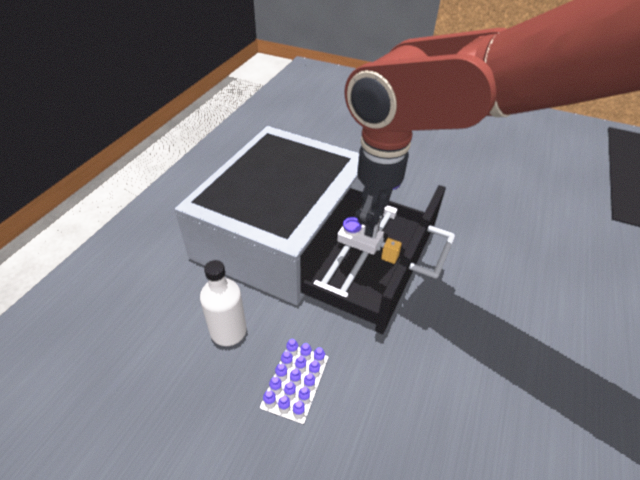

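Tab and brass block agree to within about 0.3 mm in cabinet y, and the residual force is about 0. To check the drawer is still at its stop, I'll pull the tab gently towards -x.

```bash
python3 -m jog '[{"offset":[-0.002,0,0],"twist":[0,0,0],"hand":255}]';python3 -m jog '[{"offset":[-0.002,0,0],"twist":[0,0,0],"hand":255}]'; python3 -m jog '[{"offset":[0,0,0],"twist":[0,0,0],"hand":255},{"offset":[0,0,0],"twist":[0,0,0],"hand":255},{"offset":[0,0,0],"twist":[0,0,0],"hand":255}]'; python3 to.py 0.5814 -0.0804 0.0904 -3.1
```

```text
t: 11.2
position: [0.5811, -0.0805, 0.0904]
orientation: [179.8, -0.4, -3.1]
contact_force: [13.1, -1.8, -10.5]
finger_gap: 0.11
t: 11.3
position: [0.5811, -0.0806, 0.0905]
orientation: [179.8, -0.8, -3.1]
contact_force: [11.0, -1.5, -9.5]
finger_gap: 0.11
t: 11.6
position: [0.5812, -0.0806, 0.0904]
orientation: [179.8, -0.8, -3.1]
contact_force: [2.3, -0.3, -0.9]
finger_gap: 0.112
offset [ 0.0002 -0.0002 -0.    ] twist [ 0.0034 -0.0139  0.0005] F [ 2.3 -0.3 -0.9] gap 0.112 t 11.6
[ 0.5812 -0.0806  0.0904] [179.81  -0.79  -3.07]
```

```bash
python3 - <<'E'
from h import *
a=cv2.imread('pics/top0.png').astype(int);b=cv2.imread('pics/f_top.png').astype(int)
for n,(u0,u1,v0,v1) in dict(noz=(210,275,245,290),bottle=(235,275,178,220),bangle=(470,515,232,272)).items(): print(n,abs(a-b)[v0:v1,u0:u1].mean().round(2))
s=robot.state();print(s['t'],s['position'].round(4),s['contact_force'].round(1))
print(robot.finish_job())
E
```

```text
noz 3.75
bottle 4.28
bangle 3.83
11.6 [ 0.5812 -0.0806  0.0904] [ 2.3 -0.3 -0.9]
the job is handed in; nothing more can be done
None
```

I pulled the drawer out to its stop, gripped the carriage's tab and slid it about 41 mm along the rail until the ball clicked into the notch. I handed the job in at t = 11.6 s, still gripping the tab.

- **Ball in notch:** The push rose to about 7 N, fell to zero about 6 mm before the notch, then reversed. It settled near 0 N sideways. The tab and the brass block agree to within about 0.3 mm in cabinet y.
- **Drawer fully out:** The pull met a firm stop after about 127 mm (wrist force x +42, z −34 N). A later −x tug on the tab met 13 N and moved it only about 0.3 mm, so the drawer is still at its stop.
- **Bystanders:** The nozzles, bottle and bangle show only small differences between the first and last top pictures (mean 4 grey levels per pixel), which I took as noise.
- **Disagreements:** The cameras differed by 1–2 mm on the brass block's position, within their calibration. The wrist view saw only part of the block at the end, so I left it out. The tool finished tilted about 0.8° after the tug, with about 2 N left on it holding the drawer towards its stop.

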